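Clear the drilled practice block into the scrap chute

TASK

The drilled wooden practice block on the raised ledge is scrap. Push it along the ledge, without lifting it, off the yellow-marked front edge so that it drops down the chute into the red scrap bin below, and leave the drill battery and the blue bracket where they are on the ledge.

Things in the scene. Friction and masses are not known exactly. Their poses are not given: they have to be found in the camera images.
- offcut_center (a point): The scrap: a pale pine block, three dark drill marks on top, 45 x 70 x 22 mm (its x, y, z), about 50 g, flat and loose on the ledge. The point is its centre, 11 mm above the ledge. Its 70 mm side lies along the front edge, turned up to 20 deg. It is in any of three places along the ledge, about 135 mm apart, 60 to 90 mm behind the edge.
- ledge_edge (a point): Middle of a fixed stand's yellow-marked front edge, on the ledge's top, 120 mm above the bench. x: level, out over the chute (push this way; away from the robot, turned up to 12 deg); y along the edge; z up. Flat ledge without lips: x -170 to 0, y -210 to 210 mm. Below the whole edge a 54 deg slope leads into a red bin, to x = 180; floor 114, sides 20, front wall 35 mm below the ledge.
- battery: Bystander: a black drill battery with an orange band, 55 x 70 x 50 mm (x, y, z), 0.4 kg, standing loose on the ledge. Origin at the centre of its underside, z up.
- bracket: Bystander: a blue painted steel angle bracket, 50 x 60 mm foot, 4 mm thick, with an upright leg 50 mm high along its +x end, 0.12 kg, standing loose on the ledge. Origin at the centre of the foot's underside, z up.
There are look-alikes about, which are no part of the job. What is meant by the part that bears offcut_center is not turquoise, and is the larger of those in its own colour.

How it is judged:
At the end, for the whole second after the job is handed in: The block lies at rest in the red bin below the ledge (its centre inside the bin's walls and at least 55 mm below the ledge's surface), and the battery and the bracket are within 15 mm of where they started (x of offcut_center in the frame of ledge_edge between 0.03 and 0.18 m and y of offcut_center in the frame of ledge_edge between -0.21 and 0.21 m and z of offcut_center in the frame of ledge_edge below -0.055 m and linear speed of offcut below 0.03 m/s and distance of each of battery, bracket from where it was at the start of the episode below 0.015 m); the robot touches nothing.
It fails at once if the block is lifted: its centre more than 20 mm above where it lay on the ledge (z of offcut_center in the frame of ledge_edge above 0.031 m).
It fails at once if the battery is moved by more than 15 mm (distance of battery from where it was at the start of the episode above 0.015 m).
It fails at once if the bracket is moved by more than 15 mm (distance of bracket from where it was at the start of the episode above 0.015 m).
It also fails if it takes over 35 s, if anything falls off the work surface, if the arm or the gripper's body presses on something with over 40 N, if the wrist force passes 120 N, or if a joint passes its speed limit or range.

ROBOT

A 6-joint arm with a two-finger parallel gripper is mounted at the origin on the work surface. World frame = base frame: x ahead of the robot, y to its left, z up, the work surface at z = 0. Lengths are in m, angles in rad, forces in N, time in s.
With the tool pointing down it reaches from about 0.325 to 0.775 m from the base axis. Payload 9.3 kg.
Tool frame: the origin (TCP) lies between the finger pads; the fingertips stand 22 mm ahead of it and the grasp point (between the pads) lies 3 mm ahead of it; z points along the fingers, y is the direction in which the jaws open and shut (so a half turn about z gives the same grasp; the last joint's range is limited). The gripper opens to 85 mm and grips with 20 to 120 N. Pads are 22 mm wide; open, the fingers measure 114 mm over their backs; the gripper's body (76 mm by 85 mm) begins 54 mm behind the grasp point. The pads swing forward as they close: fully open they stand 13 mm farther back than shut.
Start: joints at [1.102, 0.259, 0.021, 1.334, 0, 1.418], TCP at [0.171, 0.523, 0.219] pointing down, gripper open.
Joint ranges: [-3.04, 3.04], [-0.91, 1.82], [-1.04, 1.36], [-1.92, 1.95], [-1.52, 1.45], [-3.14, 3.14]. Speed limits (rad/s): [2.22, 2.22, 2.79, 3.14, 3.14, 3.14].

INTERFACE

Orientations are given as [roll, pitch, yaw] about the fixed x, y, z axes, in that order (R = Rz(yaw) Ry(pitch) Rx(roll)).
In Python, from rig import ctrl gives the robot as it stands. The module is installed in compiled form; this text tells all that it offers.
- The arm moves only by the tool step_arm, never from a script. Its argument "increments" is text: rows parted by semicolons, each of 7 numbers parted by spaces: the opening, from -1 (shut) to 1 (fully open), then the shift along the tool's x, y, z in mm, then the turn, a rotation vector about the tool's x, y, z in degrees. A call has exactly 5 rows; each row shifts and turns the commanded pose from where the row before left it, along the tool's axes as they then stand; what a row does not reach is not made up. A row lasts 1/10 s, in which the tool goes at most 50 mm and 8.59 degrees, less where a joint would pass 70% of its speed; a pose out of reach is approached as far as the arm can. A call is refused whole if a number of a shift passes 50 or a number of a turn 8.59, either way. A call with a gripper value outside its range is refused whole. The fingers move at their own pace and stop on an object; the grip force is fixed at half the most. Time passes only in rows, so rows that do not move let the fingers close, or fill a call up. It gives the time, the measured TCP pose, the force and the opening at its end, in the units of the state.
- ctrl.observe(): the state, without advancing time (a new reading comes with each control period).
- ctrl.snapshot(name): name is "scene" or "top" or "wrist"; returns a dict with "pixels" (480x640x3 uint8, red, green, blue), "K" (3x3 intrinsics, pixels), "k1" (the pictures are not rectified: a ray, as slopes to the right and down, at radius r is drawn at 1 + k1 r^2 times it, then the intrinsics apply), "pose" (4x4, takes a point from camera to world coordinates). Camera axes: x right, y down, z forward; pixel columns grow to the right and rows downward; lengths in m; the calibration is good to about 2 mm. A picture is of the moment at which its call begins. There is no depth.
- ctrl.job_done(): hands the job in, once; it reports no verdict.
The state is a dict: "t": time; "joint_positions": joint angles; "joint_velocities": joint speeds; "joint_efforts": joint torques, N m; "eef_pos": TCP position; "ee_rot": TCP orientation; "wrist_force": force on the tool from outside, world axes, zero at the start; "moment": the same for the moment, N m; "finger_gap": finger opening in m.
Only numpy, scipy, OpenCV 4.12 (cv2) and the standard library are available. Lean on these libraries where they do the work, as an engineer would, in place of code of your own. Each camera call takes 0.05 s, during which the arm holds its last target. There are 200 camera calls.

## Working session

There is one attempt and no reset: what is moved stays moved. The work goes in short steps, Python scripts to look and compute and a tool call to move; the robot and the scene stay as the last step left them, time stands still between calls to the robot, and variables do not carry over. Pictures are saved under pics/ and viewed, about 8 in all and at most 12, crops included, and the job is handed in when it is done.

Besides the shell and the picture viewer there is one more tool, called after "Emit:" as a command line: name --argument value ..., lists and objects as JSON in quotes. step_arm: Moves the arm, as the interface text tells. Its arguments: {"type":"object","properties":{"increments":{"type":"string"}},"required":["increments"]}

```bash
mkdir -p pics; cat > h.py <<'E'
import numpy as np, cv2
from rig import ctrl
def snap(n,f=None):
    s=ctrl.snapshot(n); s["bgr"]=cv2.cvtColor(s["pixels"],cv2.COLOR_RGB2BGR)
    if f: cv2.imwrite("pics/"+f,s["bgr"]); np.savez("pics/"+f[:-4]+".npz",**{k:s[k] for k in("pixels","K","k1","pose")})
    return s
def load(f): 
    d=np.load("pics/"+f+".npz"); return {k:d[k] for k in d}
def rays(s,uv):
    uv=np.atleast_2d(np.float64(uv)); K=s["K"]
    n=cv2.undistortPoints(uv[:,None],K,np.array([float(s["k1"]),0,0,0,0]))[:,0]
    d=np.c_[n,np.ones(len(n))]@s["pose"][:3,:3].T
    return s["pose"][:3,3],d
def onz(s,uv,z):
    o,d=rays(s,uv); return o+d*((z-o[2])/d[:,2])[:,None]
def tri(s1,p1,s2,p2):
    o1,d1=rays(s1,p1);o2,d2=rays(s2,p2);out=[]
    for a,b in zip(d1,d2):
        t=np.linalg.lstsq(np.c_[a,-b],o2-o1,rcond=None)[0]
        x,y=o1+t[0]*a,o2+t[1]*b; out.append(np.r_[(x+y)/2,np.linalg.norm(x-y)])
    return np.array(out)
E
python3 - <<'E'
from h import *
np.set_printoptions(precision=3,suppress=True)
for n in("scene","top"):
    s=snap(n,n+"0.png"); print(n,s["K"].tolist(),s["k1"],s["pose"])
print(ctrl.observe())
E
```

```text
scene [[473.1601405260588, 0.0, 319.8885329263851], [0.0, 473.1601405260588, 238.14416941575752], [0.0, 0.0, 1.0]] 0.026237909233564716 [[-0.086  0.799 -0.595  1.   ]
 [ 0.996  0.068 -0.052  0.096]
 [-0.001 -0.597 -0.802  0.739]
 [ 0.     0.     0.     1.   ]]
top [[592.0616723937691, 0.0, 326.10816945627874], [0.0, 592.0616723937691, 246.92088324664377], [0.0, 0.0, 1.0]] 0.031700793508654256 [[-0.003 -0.997  0.078  0.471]
 [-1.     0.003 -0.     0.029]
 [ 0.    -0.078 -0.997  0.85 ]
 [ 0.     0.     0.     1.   ]]
{'t': 0.1, 'joint_positions': array([1.102, 0.259, 0.021, 1.334, 0.   , 1.418]), 'joint_velocities': array([-0.001, -0.001,  0.002,  0.001, -0.002, -0.   ]), 'joint_efforts': array([  0.005, -55.669,  34.507,   0.012,  -0.   ,   0.   ]), 'eef_pos': array([0.171, 0.523, 0.219]), 'ee_rot': array([-3.14 , -0.   ,  2.826]), 'wrist_force': array([0.442, 1.241, 0.026]), 'moment': array([-0.068, -0.008, -0.011]), 'finger_gap': 0.08562692247279523}
```

View pics/scene0.png

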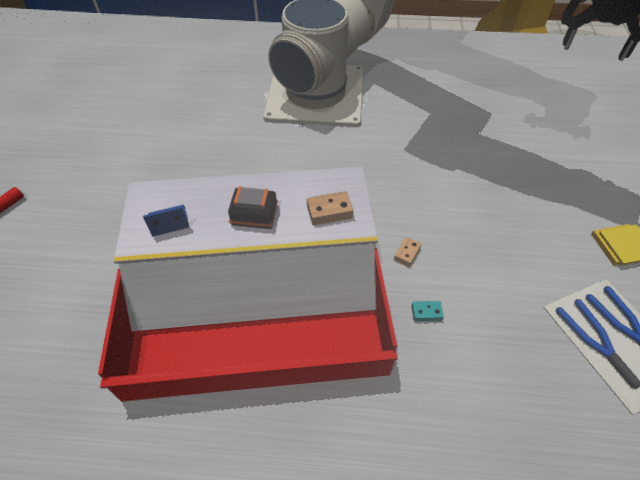

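View pics/top0.png

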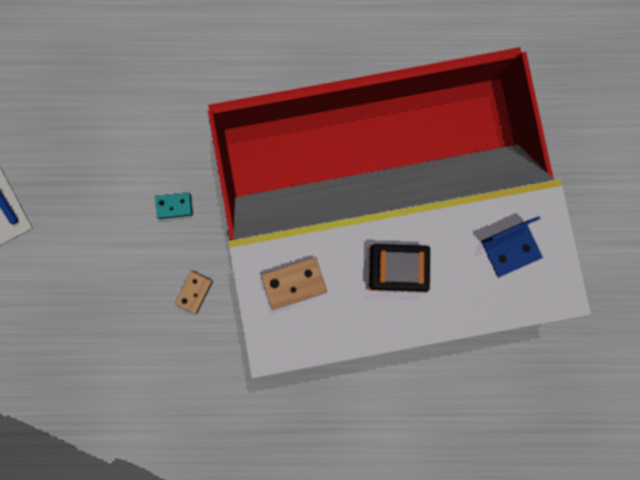

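The candidates for the offcut are:
- the wooden block on the ledge, at top (294,283) and scene (330,207)
- the small wooden look-alike on the bench, at top (194,292) and scene (407,250)
- the turquoise look-alike, at top (173,205) and scene (428,311)

I choose the block on the ledge: it is pine-coloured and the larger of the two. The battery is at top (400,267) and the bracket at top (513,248).

```bash
python3 - <<'E'
from h import *
np.set_printoptions(precision=4,suppress=True)
T=load("top0");S=load("scene0")
def mask(s,lo,hi): return cv2.inRange(cv2.cvtColor(s["pixels"],cv2.COLOR_RGB2HSV),lo,hi)
def biggest(m,n=1):
    c=sorted(cv2.findContours(m,0,2)[0],key=cv2.contourArea)[::-1]; return c[:n]
out={}
# block top marks
for nm,s,box in(("top",T,(255,250,335,315)),("scene",S,(300,185,360,228))):
    x0,y0,x1,y1=box
    m=mask(s,(5,60,60),(22,200,255)); mm=np.zeros_like(m); mm[y0:y1,x0:x1]=m[y0:y1,x0:x1]
    c=biggest(cv2.morphologyEx(mm,3,np.ones((7,7))))[0]; print(nm,"block",cv2.contourArea(c),cv2.minAreaRect(c))
    hull=cv2.fillConvexPoly(np.zeros_like(m),cv2.convexHull(c),255); hull=cv2.erode(hull,np.ones((3,3)))
    g=cv2.cvtColor(s["pixels"],cv2.COLOR_RGB2GRAY); d=((g<75)&(hull>0)).astype(np.uint8)
    n,_,st,ce=cv2.connectedComponentsWithStats(d); ce=ce[1:][st[1:,4]>6]; print(st[1:,4],ce); out[nm]=ce
    y=biggest(mask(s,(24,140,100),(33,255,255)),3); print([(cv2.contourArea(q),cv2.boundingRect(q)) for q in y])
    im=cv2.resize(s["pixels"][y0-15:y1+15,x0-15:x1+15,::-1],None,fx=4,fy=4,interpolation=2); cv2.imwrite(f"pics/crop_{nm}.png",im)
    r=cv2.minAreaRect(c); 
    if nm=="top": W=onz(s,cv2.boxPoints(r),.142); print("rect world",W, W.mean(0), np.linalg.norm(np.diff(W,axis=0),axis=1))
E=tri(T,[(231,243),(561,184)],S,[(376,238),(118,257)]); print("edge tri",E)
We=onz(T,[(231,243),(561,184)],.12);print("edge z.12",We,np.linalg.norm(We[1]-We[0]))
# battery, bracket outlines in top/ scene
for nm,s,lo,hi,z in(("brk",T,(100,80,30),(130,255,255),.124),):
    m=mask(s,lo,hi); m[:, :450]=0; c=biggest(m)[0]; print(nm,onz(s,c[:,0],z).min(0),onz(s,c[:,0],z).max(0))
m=(cv2.cvtColor(T["pixels"],cv2.COLOR_RGB2GRAY)<60).astype(np.uint8); m[:,:355]=0;m[:,440:]=0;m[:238]=0;m[300:]=0
c=biggest(m)[0]; print("bat",cv2.minAreaRect(c),onz(T,cv2.boxPoints(cv2.minAreaRect(c)),.17))
o={}
a=out["top"];b=out["scene"]; a=a[np.argsort(a[:,0])]; b=b[np.argsort(-b[:,0])]
if len(a)==len(b): print("marks tri",tri(T,a,S,b))
E
```

```text
top block 2068.0 ((293.3548583984375, 282.95001220703125), (37.270137786865234, 58.05422592163086), 72.12130737304688)
[44 68 28] [[307.7955 273.1136]
 [274.0294 283.0588]
 [292.7857 289.5   ]]
[(1342.0, (229, 180, 332, 67))]
rect world [[0.4935 0.1083 0.142 ]
 [0.5146 0.0423 0.142 ]
 [0.4722 0.0287 0.142 ]
 [0.4513 0.0944 0.142 ]] [0.4829 0.0684 0.142 ] [0.0693 0.0445 0.069 ]
scene block 1042.0 ((330.02801513671875, 207.4040069580078), (26.922258377075195, 43.021949768066406), 79.69515228271484)
[ 6 17  9] [[343.3529 204.2941]
 [318.6667 208.1111]]
[(991.5, (600, 225, 40, 38)), (292.0, (178, 239, 182, 17)), (8.0, (115, 257, 5, 4))]
edge tri [[ 0.5327  0.1468  0.1207  0.0003]
 [ 0.6046 -0.2602  0.1204  0.0034]]
edge z.12 [[ 0.5327  0.1468  0.12  ]
 [ 0.6051 -0.2622  0.12  ]] 0.4153017509311208
brk [ 0.4911 -0.2335  0.124 ] [ 0.5635 -0.1621  0.124 ]
bat ((398.8951416015625, 267.146484375), (61.03277587890625, 46.07441329956055), 1.9091525077819824) [[ 0.4751 -0.0181  0.17  ]
 [ 0.528  -0.0203  0.17  ]
 [ 0.5254 -0.0904  0.17  ]
 [ 0.4726 -0.0878  0.17  ]]
```

View pics/crop_top.png

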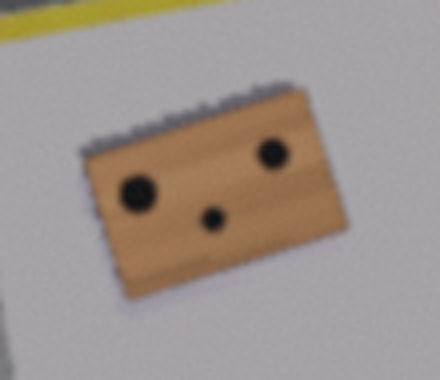

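The crop shows the pine block with three dark marks, about 70 x 44 mm, so the choice is confirmed. In the ledge frame it sits at x≈-63, y≈+139 mm. The edge yaw is about 10°, the block yaw about 17.7°, and the edge height triangulates to 0.1205 m. First I turn the tool so that its y axis lies along the block's rear face.

Emit:
step_arm --increments "0 0 0 0 0 0 -7.2; 0 0 0 0 0 0 -7.2; 0 0 0 0 0 0 -7.2; 0 0 0 0 0 0 -7.2; 0 0 0 0 0 0 -7"

```text
t: 0.6
eef_pos: [0.1707, 0.5226, 0.219]
ee_rot: [-3.141, -0.001, -2.827]
wrist_force: [-0.5, 0.5, 0.1]
finger_gap: 0.0428
```

Emit:
step_arm --increments "0 -7 -35 0 0 0 0; 0 -7 -35 0 0 0 0; 0 -7 -35 0 0 0 0; 0 -7 -35 0 0 0 0; 0 -7 -35 0 0 0 0"

```text
t: 1.1
eef_pos: [0.2576, 0.3654, 0.2191]
ee_rot: [-3.141, -0.0, -2.832]
wrist_force: [0.8, 0.3, 0.6]
finger_gap: 0.0425
```

Emit:
step_arm --increments "0 -7 -35 0 0 0 0; 0 -7 -35 0 0 0 0; 0 -7 -35 0 0 0 0; 0 -7 -35 0 0 0 0; 0 -7 -35 0 0 0 0"

```text
t: 1.6
eef_pos: [0.3442, 0.2093, 0.2193]
ee_rot: [-3.142, -0.0, -2.832]
wrist_force: [0.8, -0.2, -0.3]
finger_gap: 0.0425
```

Emit:
step_arm --increments "0 -7 -36 0 0 0 0; 0 -7 -36 0 0 0 0; 0 -7 -36 0 0 0 0; 0 -7 -36 0 0 0 0; 0 -7 -32 0 0 0 0"

```text
t: 2.1
eef_pos: [0.4312, 0.052, 0.2192]
ee_rot: [3.142, -0.0, -2.833]
wrist_force: [0.2, 1.3, 0.6]
finger_gap: 0.0426
```

Emit:
step_arm --increments "0 0 0 15 0 0 0; 0 0 0 15 0 0 0; 0 0 0 15 0 0 0; 0 0 0 12 0 0 0; 0 0 0 0 0 0 0"

```text
t: 2.6
eef_pos: [0.4298, 0.0536, 0.161]
ee_rot: [3.14, -0.003, -2.833]
wrist_force: [0.3, -0.8, 0.5]
finger_gap: 0.0427
```

```bash
python3 - <<'E'
from h import *
s=snap("scene","s1.png"); t=snap("top","t1.png")
a=cv2.resize(s["bgr"][150:270,220:400],(540,360),interpolation=2); b=cv2.resize(t["bgr"][200:440,180:440],(390,360),interpolation=2)
cv2.imwrite("pics/v1.png",cv2.resize(np.hstack([a,b]),(800,310)))
w=snap("wrist","w1.png")
print(ctrl.observe()["eef_pos"])
E
```

```text
[0.43100304 0.05366298 0.16286704]
```

View pics/v1.png

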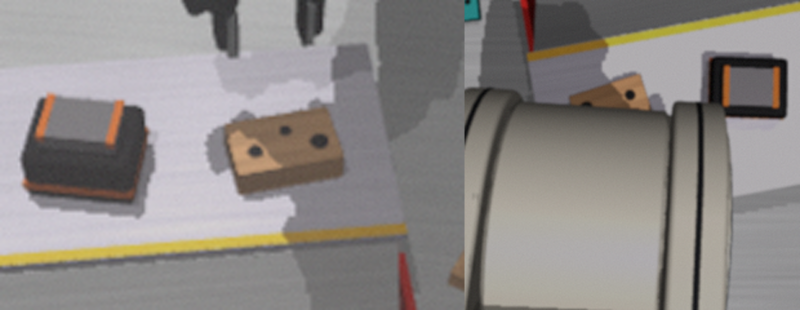

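View pics/w1.png

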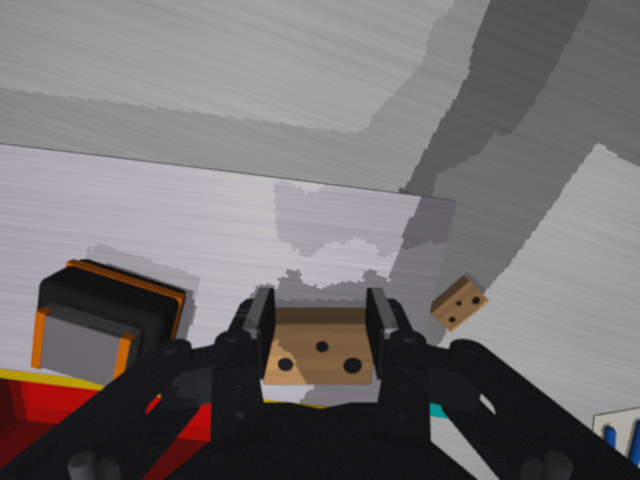

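The left panel (scene) shows both fingers standing behind the block's rear face, tips near scene pixels (310,171) and (341,166). The wrist view shows the block centred between the fingers at (320,345), with the battery well clear at the left. I now estimate the tip height from the scene ray.

```bash
python3 - <<'E'
from h import *
s=load("s1"); n=np.array([.953,.304,0]); c=ctrl.observe()["eef_pos"]; print(c)
o,d=rays(s,[(310,171.3),(341,166.3)])
for off in(0,.011):
    p=o+d*(((c+n*off-o)@n)/(d@n))[:,None]; print(off,p)
E
```

```text
[0.43100304 0.05366298 0.16286704]
0 [[0.43843077 0.030378   0.16886382]
 [0.42211054 0.08153979 0.16874539]]
0.011 [[0.4495655  0.03167892 0.18017616]
 [0.43356891 0.08182613 0.18006008]]
```

Emit:
step_arm --increments "0 0 0 3 0 0 0; 0 0 0 3 0 0 0; 0 0 0 3 0 0 0; 0 0 0 0 0 0 0; 0 0 0 0 0 0 0"

```text
t: 3.25
eef_pos: [0.4308, 0.0537, 0.1534]
ee_rot: [3.142, -0.0, -2.833]
wrist_force: [-0.3, 0.3, 0.5]
finger_gap: 0.0424
```

```bash
python3 - <<'E'
from h import *
s=snap("scene","s2.png"); c=ctrl.observe()["eef_pos"]
P=np.linalg.inv(s["pose"]); y=np.array([-.304,.953,0]);n=np.array([.953,.304,0])
pts=[]
im=cv2.resize(s["bgr"][140:230,260:380],None,fx=6,fy=6,interpolation=2)
for dz,col in((0,(0,255,0)),(-.01,(0,255,255)),(-.022,(0,0,255))):
  for sg in(-1,1):
    q=P@np.r_[c+sg*.026*y+n*.011+[0,0,dz],1]; uv=cv2.projectPoints(q[:3].reshape(1,1,3),np.zeros(3),np.zeros(3),s["K"],np.array([s["k1"],0,0,0,0.]))[0].ravel()
    cv2.circle(im,tuple(int(v) for v in ((uv-[260,140]+.5)*6)),3,col,-1)
cv2.imwrite("pics/v2.png",im)
E
```

```text
(no output)
```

View pics/v2.png

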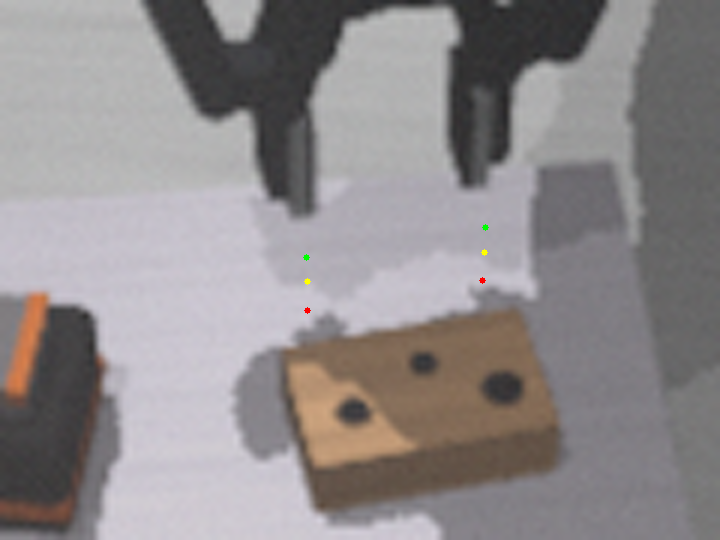

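```bash
python3 - <<'E'
from h import *
np.set_printoptions(precision=4,suppress=True)
w=load("w1");s=load("s1")
print(w["pose"],w["K"][0,0])
print(tri(w,[(268,290),(372,290)],s,[(310,171.3),(341,166.3)]))
S=load("scene0")
print("start fingers ray z.21",onz(S,[(570,45),(628,55)],.21))
# block rear-left/rear-right top corners from scene s2 crop vs top-view rect
print("block corners scene at .142",onz(load("s2"),[(260+285/6,140+350/6),(260+520/6,140+308/6),(260+553/6,140+430/6)],.142))
print("wrist block corners at .142",onz(w,[(263,384),(372,384),(370,322),(268,322)],.142))
E
```

```text
[[-0.3035  0.9092  0.285   0.3575]
 [ 0.9528  0.2895  0.0911  0.0294]
 [ 0.0004  0.2992 -0.9542  0.3175]
 [ 0.      0.      0.      1.    ]] 332.97841914021325
[[0.4358 0.0286 0.1661 0.003 ]
 [0.42   0.0792 0.1656 0.0047]]
start fingers ray z.21 [[0.092  0.512  0.21  ]
 [0.1198 0.6131 0.21  ]]
block corners scene at .142 [[0.4753 0.0293 0.142 ]
 [0.4539 0.094  0.142 ]
 [0.498  0.1054 0.142 ]]
wrist block corners at .142 [[0.514  0.0408 0.142 ]
 [0.4927 0.1076 0.142 ]
 [0.4503 0.0905 0.142 ]
 [0.4689 0.0322 0.142 ]]
```

Block corners from all three cameras agree within 3 mm. The fingertips triangulate to about z 0.166 with the TCP at 0.163, so the visible tips are some 25 mm higher than nominal. I'll descend in small steps and watch the force.

Emit:
step_arm --increments "0 0 0 1 0 0 0; 0 0 0 1 0 0 0; 0 0 0 1 0 0 0; 0 0 0 1 0 0 0; 0 0 0 0 0 0 0"

```text
t: 3.8
eef_pos: [0.4307, 0.0537, 0.1492]
ee_rot: [3.142, -0.0, -2.833]
wrist_force: [0.8, -0.1, 0.1]
finger_gap: 0.0425
```

Emit:
step_arm --increments "0 0 0 1 0 0 0; 0 0 0 1 0 0 0; 0 0 0 1 0 0 0; 0 0 0 0 0 0 0; 0 0 0 0 0 0 0"

```text
t: 4.3
eef_pos: [0.4308, 0.0536, 0.1464]
ee_rot: [-3.142, -0.0, -2.833]
wrist_force: [-0.4, -0.8, -0.9]
finger_gap: 0.0429
```

Emit:
step_arm --increments "0 0 0 1 0 0 0; 0 0 0 1 0 0 0; 0 0 0 1 0 0 0; 0 0 0 0 0 0 0; 0 0 0 0 0 0 0"

```text
t: 4.8
eef_pos: [0.4308, 0.0536, 0.1433]
ee_rot: [-3.142, -0.0, -2.833]
wrist_force: [-0.4, 0.7, 0.3]
finger_gap: 0.0425
```

Emit:
step_arm --increments "0 0 0 1 0 0 0; 0 0 0 1 0 0 0; 0 0 0 1 0 0 0; 0 0 0 0 0 0 0; 0 0 0 0 0 0 0"

```text
t: 5.3
eef_pos: [0.4308, 0.0537, 0.1403]
ee_rot: [3.142, -0.0, -2.833]
wrist_force: [0.6, -0.2, -0.3]
finger_gap: 0.0427
```

```bash
python3 - <<'E'
from h import *
s=snap("scene","s3.png"); w=snap("wrist","w3.png"); print(ctrl.observe()["eef_pos"],ctrl.observe()["wrist_force"])
a=cv2.resize(s["bgr"][150:230,270:370],(450,360),interpolation=2); b=cv2.resize(w["bgr"][230:410,230:400],(340,360),interpolation=2)
cv2.imwrite("pics/v3.png",np.hstack([a,b]))
E
```

```text
[0.43082858 0.05364842 0.14039028] [-0.13807119 -0.15769554  0.83987906]
```

View pics/v3.png

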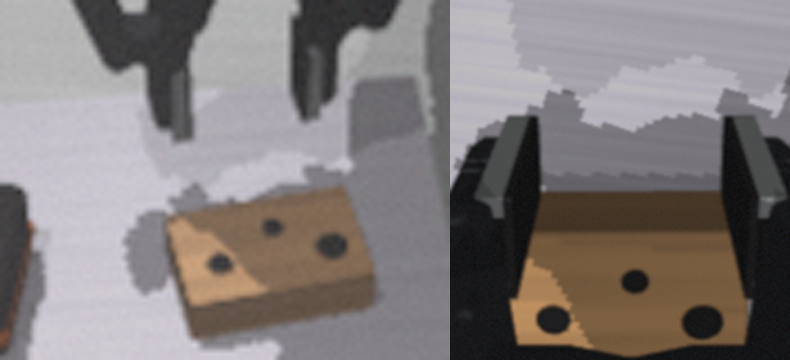

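The left panel shows the tips still above the ledge, at scene (310,181) and (340,177). The right panel shows the pad tips at wrist (273,289) and (367,289), with the block in front of them.

```bash
python3 - <<'E'
from h import *
np.set_printoptions(precision=4,suppress=True)
w=load("w3");s=load("s3")
print(tri(w,[(270,289),(370,289)],s,[(310,181.1),(339.6,176.7)]))
E
```

```text
[[0.4359 0.0288 0.1424 0.0018]
 [0.4208 0.0782 0.1414 0.0036]]
```

Emit:
step_arm --increments "0 0 0 1 0 0 0; 0 0 0 1 0 0 0; 0 0 0 1 0 0 0; 0 0 0 0 0 0 0; 0 0 0 0 0 0 0"

```text
t: 5.9
eef_pos: [0.4308, 0.0537, 0.1374]
ee_rot: [3.142, -0.0, -2.833]
wrist_force: [-0.8, 0.3, -0.4]
finger_gap: 0.0428
```

No contact at 0.137 confirms the visual tip height, about level with the TCP. I'm going to TCP z≈0.128.

Emit:
step_arm --increments "0 0 0 2 0 0 0; 0 0 0 2 0 0 0; 0 0 0 2 0 0 0; 0 0 0 2 0 0 0; 0 0 0 0 0 0 0"

```text
t: 6.4
eef_pos: [0.4306, 0.0537, 0.129]
ee_rot: [3.141, -0.001, -2.833]
wrist_force: [0.0, 0.6, -1.7]
finger_gap: 0.0429
```

```bash
python3 - <<'E'
from h import *
s=snap("scene","s4.png"); w=snap("wrist","w4.png"); print(ctrl.observe()["eef_pos"],ctrl.observe()["wrist_force"])
a=cv2.resize(s["bgr"][150:230,270:370],(450,360),interpolation=2); b=cv2.resize(w["bgr"][230:410,230:400],(340,360),interpolation=2)
cv2.imwrite("pics/v4.png",np.hstack([a,b]))
E
```

```text
[0.43079864 0.05365788 0.12934401] [-0.54986934  0.09591849 -0.62786427]
```

View pics/v4.png

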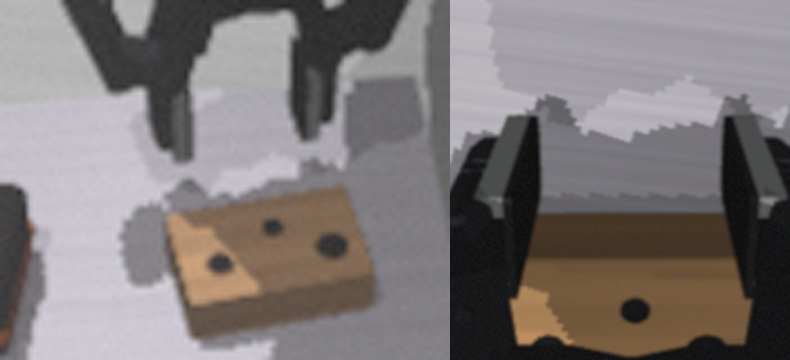

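Tips are at about z 0.131 and block top at 0.142, so there is good overlap. Down 2 mm more, then push along tool -x.

Emit:
step_arm --increments "0 0 0 2 0 0 0; 0 -6 0 0 0 0 0; 0 -8 0 0 0 0 0; 0 -8 0 0 0 0 0; 0 -8 0 0 0 0 0"

```text
t: 7.0
eef_pos: [0.4602, 0.063, 0.1274]
ee_rot: [-3.142, -0.0, -2.832]
wrist_force: [-0.8, -0.4, 1.9]
finger_gap: 0.043
```

Emit:
step_arm --increments "0 -6 0 0 0 0 0; 0 -6 0 0 0 0 0; 0 -6 0 0 0 0 0; 0 -6 0 0 0 0 0; 0 0 0 0 0 0 0"

```text
t: 7.5
eef_pos: [0.483, 0.0703, 0.1273]
ee_rot: [3.142, 0.0, -2.832]
wrist_force: [-0.2, -0.3, -0.4]
finger_gap: 0.0428
```

```bash
python3 - <<'E'
from h import *
s=snap("scene","s5.png"); print(ctrl.observe()["eef_pos"],ctrl.observe()["wrist_force"])
cv2.imwrite("pics/v5.png",cv2.resize(s["bgr"][150:300,200:400],(800,600),interpolation=2))
E
```

```text
[0.48257576 0.07019065 0.1272198 ] [-0.02642676 -0.70560506 -0.4176368 ]
```

View pics/v5.png

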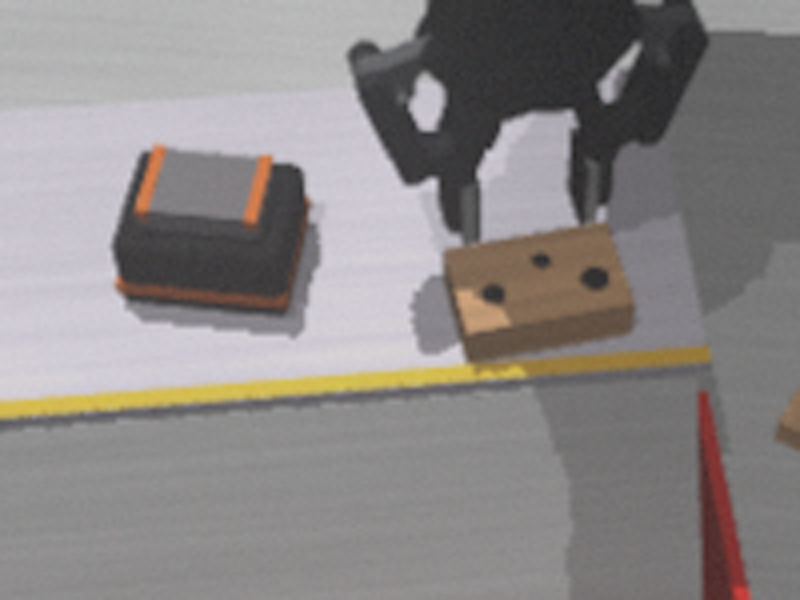

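The block slides squarely with the fingers. Its front edge has reached the yellow line at scene (330,240), and the battery is untouched. I continue over the edge, steering slightly towards the ledge normal.

Emit:
step_arm --increments "0 -7 -0.8 0 0 0 0; 0 -7 -0.8 0 0 0 0; 0 -7 -0.8 0 0 0 0; 0 -7 -0.8 0 0 0 0; 0 -7 -0.8 0 0 0 0"

```text
t: 8.05
eef_pos: [0.5175, 0.077, 0.1273]
ee_rot: [3.142, -0.0, -2.833]
wrist_force: [-1.2, -1.1, 0.7]
finger_gap: 0.0425
```

Emit:
step_arm --increments "0 -7 -0.8 0 0 0 0; 0 -7 -0.8 0 0 0 0; 0 -7 -0.8 0 0 0 0; 0 0 0 0 0 0 0; 0 0 0 0 0 0 0"

```text
t: 8.55
eef_pos: [0.5378, 0.0811, 0.1272]
ee_rot: [3.142, -0.0, -2.832]
wrist_force: [-0.1, 0.1, 0.8]
finger_gap: 0.0425
```

```bash
python3 - <<'E'
from h import *
s=snap("scene","s6.png"); print(ctrl.observe()["eef_pos"],ctrl.observe()["wrist_force"])
cv2.imwrite("pics/v6.png",cv2.resize(s["bgr"][150:420,90:450],(800,600),interpolation=2))
E
```

```text
[0.53749452 0.081027   0.12711451] [-0.10104688 -0.62351345 -0.69792382]
```

View pics/v6.png

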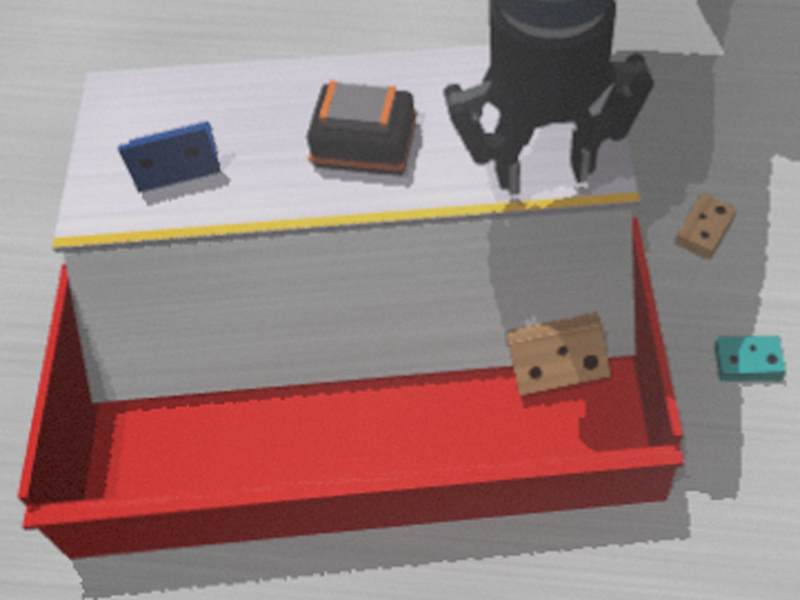

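The block has dropped and lies at the foot of the slope, at scene (342,310). The battery and bracket appear undisturbed. I raise the tool clear and check that the block is at rest.

Emit:
step_arm --increments "0 5 0 -10 0 0 0; 0 5 0 -20 0 0 0; 0 0 0 -25 0 0 0; 0 0 0 -25 0 0 0; 0 0 0 -20 0 0 0"

```text
t: 9.1
eef_pos: [0.5276, 0.0779, 0.2297]
ee_rot: [-3.141, 0.001, -2.833]
wrist_force: [0.5, 1.3, -0.1]
finger_gap: 0.043
```

Emit:
step_arm --increments "0 20 25 0 0 0 0; 0 20 25 0 0 0 0; 0 20 25 0 0 0 0; 0 10 20 0 0 0 0; 0 0 0 0 0 0 0"

```text
t: 9.6
eef_pos: [0.4302, 0.1483, 0.2286]
ee_rot: [3.141, 0.001, -2.83]
wrist_force: [0.0, 0.2, 0.2]
finger_gap: 0.0427
```

```bash
python3 - <<'E'
from h import *
np.set_printoptions(precision=4,suppress=True)
s=snap("scene","s7.png"); t=snap("top","t7.png"); print(ctrl.observe()["eef_pos"],ctrl.observe()["wrist_force"])
def big(s,lo,hi,box):
    m=cv2.inRange(cv2.cvtColor(s["pixels"],cv2.COLOR_RGB2HSV),lo,hi); k=np.zeros_like(m);x0,y0,x1,y1=box;k[y0:y1,x0:x1]=m[y0:y1,x0:x1]
    c=max(cv2.findContours(k,0,2)[0],key=cv2.contourArea); M=cv2.moments(c); return np.array([M["m10"]/M["m00"],M["m01"]/M["m00"]]),cv2.contourArea(c)
P=(8,60,60),(22,200,255)
S6=load("s6"); bx=(300,275,380,345)
for q in(S6,s): print("block px",big(q,*P,bx))
b,_=big(s,*P,bx); bt,at=big(t,*P,(215,95,520,225)); print("top",bt,at)
p=tri(t,[bt],s,[b])[0]; r=p[:2]-[.569,-.0577]; print("block",p,"ledge x,y,z",r@[.985,.174],r@[-.174,.985],p[2]-.1205)
T=load("top0")
for nm,lo,hi,box in(("bracket",(100,80,30),(130,255,255),(460,200,560,290)),("battery orange",(5,120,120),(20,255,255),(360,230,440,300))):
    a=[big(q,lo,hi,box) for q in(T,t)]; print(nm,a)
b=cv2.resize(t["bgr"][30:390,140:600],(460,360)); a=cv2.resize(s["bgr"][160:420,100:400],(330,286)); cv2.imwrite("pics/v7.png",np.hstack([b,cv2.copyMakeBorder(a,0,74,0,0,0)]))
E
```

```text
[0.4323 0.1472 0.2282] [-0.2224 -0.6391 -0.0898]
block px (array([341.0115, 308.7788]), 1174.0)
block px (array([336.2323, 338.6648]), 442.0)
top [277.4038 144.0464] 1568.5
block [0.6772 0.095  0.0407 0.0029] ledge x,y,z 0.13320022957906555 0.13161325454552472 -0.07981421647196679
bracket [(array([512.1597, 248.5445]), 1892.5), (array([512.1211, 248.4986]), 1887.5)]
battery orange [(array([421.0375, 267.3844]), 111.0), (array([421.0971, 268.0435]), 115.0)]
```

View pics/v7.png

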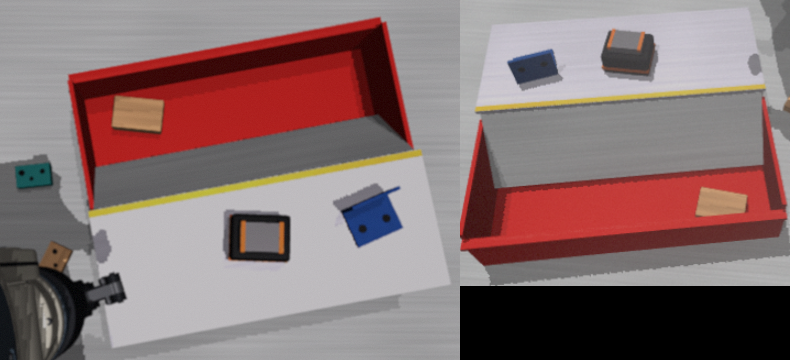

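The block now lies flat in the red bin with its marks facing down, at top (277,144). The battery and bracket pixels are unchanged to within 1 px. I confirm it is at rest, then hand in.

Emit:
step_arm --increments "0 0 0 0 0 0 0; 0 0 0 0 0 0 0; 0 0 0 0 0 0 0; 0 0 0 0 0 0 0; 0 0 0 0 0 0 0"

```text
t: 10.2
eef_pos: [0.4326, 0.147, 0.2273]
ee_rot: [3.142, -0.0, -2.833]
wrist_force: [1.0, 0.6, -0.5]
finger_gap: 0.0428
```

```bash
python3 - <<'E'
from h import *
np.set_printoptions(precision=4,suppress=True)
def cen(s,box):
    m=cv2.inRange(cv2.cvtColor(s["pixels"],cv2.COLOR_RGB2HSV),(8,60,60),(22,200,255));k=np.zeros_like(m);x0,y0,x1,y1=box;k[y0:y1,x0:x1]=m[y0:y1,x0:x1]
    M=cv2.moments(max(cv2.findContours(k,0,2)[0],key=cv2.contourArea)); return np.array([M["m10"]/M["m00"],M["m01"]/M["m00"]])
t=snap("top");s=snap("scene"); bt=cen(t,(215,95,520,225)); bs=cen(s,(300,300,385,375))
old=cen(load("t7"),(215,95,520,225)); print("top px then/now",old,bt)
p=tri(t,[bt],s,[bs])[0]; r=p[:2]-[.569,-.0577]; print(p,"ledge",r@[.985,.174],r@[-.174,.985],p[2]-.1205)
ok=np.linalg.norm(bt-old)<.7 and p[2]<.06
if ok: ctrl.job_done()
print("handed in",ok)
E
```

```text
top px then/now [277.4038 144.0464] [277.4181 144.0122]
[0.6806 0.0956 0.0281 0.0039] ledge 0.13655638487147603 0.13155674553537333 -0.09239631128156517
the job is handed in; nothing more can be done
handed in True
```

I pushed the pine block along the ledge with the half-open fingers and off the yellow edge. It slid down the chute and now lies in the red bin; I handed the job in at about 10 s of the allowed 35 s.

**Last checks:**
- **Block:** in the ledge frame it is at about x 0.137, y 0.132, z -0.092 m. Its centre stayed within 0.05 px between two top pictures about 0.6 s apart, so it is at rest.
- **Battery and bracket:** each stayed within 1 px (under 2 mm) of where it started in the top view.
- **Robot:** it stands clear, with wrist force at noise level.

**Disagreements:**
- **Fingertip height:** at half opening the fingertips stood level with the TCP, not 22 mm ahead of it as the text says. I triangulated this from two views and confirmed it by a slow descent with no contact, then lowered the tool further to match.
- **Block height after the drop:** my first triangulation gave -0.080 m. Its search window cut off part of the block; the later check gave -0.092 m.

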